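Lower and lock the ratchet lamp arm over the warm stage

TASK

The lamp arm of the warm stage is propped up by a ratchet. Using only the fingertips, press the red tab down as far as it goes so that the pawl stands free of the teeth, then push the lamp head down until the arm lies level on its stop, and then press the blue pad down so that the pawl drops back fully between the teeth and locks the arm there. Do not force anything, grasp or lift nothing, and leave the dish and the other things on the bench where they are.

Things in the scene. Friction and masses are not known exactly. Their poses are not given: they have to be found in the camera images.
- stand: Warm-stage stand, fixed to the bench: black base 370 x 120 x 16 mm, origin on the bench under the arm's pivot, z up. +x runs along the base towards the lamp (base from x = -110 to 260 mm), y along both hinge axes. White cheeks, 46 mm wide over all, carry the arm (127 mm high, at x = 0) and the pawl (167 mm high, at x = -55 mm). Steel warm plate 110 x 110 mm, top 28 mm high, at x = 190 mm
- lamp_hinge (a point): Point on the lamp arm's hinge axis, 105 mm above the bench at the stand's x = 0, y = 0. A disc of 43 mm radius turns there with the arm; it has four steel teeth 9 mm high, 0.35 rad apart. With the pawl between teeth the arm moves at most about 0.08 rad. The pawl fits in when the arm is at about 0.03, 0.38 or 0.73 (each good to 0.05 either way): the last is for the arm on its stop
- lamp_arm (a joint): Lamp arm angle in rad: 0 = propped up, 41 degrees above level; grows as the arm is pushed down; 0.72 = level, on its hard stop. Starts at 0 to 0.06. White bar 14 mm thick in the stand's plane y = 0, lamp head at its end 180 mm from the hinge axis. Stiff hinge: it stays where it is left and takes about 2 to 7 N at the lamp head to push down once the pawl is free
- lamp_top (a point): Centre of the flat top of the lamp head, where it is pushed: black disc 54 mm in diameter, 24 mm thick, with a yellow disc 42 mm in diameter on top. It turns with the arm about lamp_hinge at 180 mm along the bar and 13 mm above the bar's middle line (top faces straight up, 118 mm above the bench, when the arm is level)
- pawl_hinge (a point): Point on the axis of the pawl's hinge, at x = -55 mm, 152 mm above the bench, in the stand's frame; the axis runs along the stand's y
- ratchet_pawl (a joint): Pawl angle in rad: 0 = nose fully between the teeth (locked, the start); grows as the red tab goes down and the nose rises; 0.32 = hard stop, nose 17 mm up; free of the teeth above about 0.17. Steel see-saw bar, 135 mm long, 12 mm wide; its stiff hinge leaves it where it is put; 2 to 4 N on the tab or pad moves it
- release_tab (a point): Centre of the top face of the red tab, 32 x 34 mm, at the end of the pawl that points away from the lamp: 60 mm behind pawl_hinge (stand's -x) and 25 mm above it when locked. Pressed fully it goes about 19 mm down
- lock_pad (a point): Centre of the top face of the blue pad, 28 x 34 mm, above the pawl's nose: 55 mm ahead of pawl_hinge (stand's +x), straight over lamp_hinge, and 25 mm above pawl_hinge when locked; about 17 mm higher when the pawl is free
- dish: Loose closed clear culture dish, 61 mm in diameter, 15 mm high, lying on the warm plate under the lamp; origin at the centre of its underside. To be left alone
- vial: Loose clear vial with blue cap, 24 mm in diameter, 45 mm high, upright on the bench beside the stand; origin at the centre of its underside. To be left alone
- tip_box: Loose blue box of yellow pipette tips, 100 x 70 x 52 mm, on the bench behind the stand; origin at the centre of its underside. To be left alone
- medium_bottle: Loose amber bottle with orange cap, 60 mm in diameter, 130 mm high, standing on the robot's left; origin at the centre of its underside. To be left alone
- beaker: Loose open steel beaker, 72 mm in diameter, 85 mm high, standing on the robot's left; origin at the centre of its underside. To be left alone
- pipette: Loose grey and white hand pipette lying on the bench on the robot's right, 250 mm long, 24 mm high; origin under its middle. To be left alone
- spatula: Loose steel spatula lying on the bench on the right farther off, 160 mm long; origin under its middle. To be left alone

How it is judged:
By the outcome, as a careful person would: the job done as asked, in the order asked, and still so for the second after the job is handed in, with the robot touching nothing.
It also fails if it takes over 48 s, if anything falls off the work surface, if the arm or the gripper's body presses on something with over 40 N, if the wrist force passes 120 N, or if a joint passes its speed limit or range.

ROBOT

A 6-joint arm with a two-finger parallel gripper is mounted at the origin on the work surface. World frame = base frame: x ahead of the robot, y to its left, z up, the work surface at z = 0. Lengths are in m, angles in degrees, forces in N, time in s.
With the tool pointing down it reaches from about 0.3 to 0.75 m from the base axis. Payload 8.5 kg.
Tool frame: the origin (TCP) lies on the centre line of the jaws, within the pads' length; the fingertips stand 11 mm ahead of it and the grasp point (between the pads) lies 8 mm behind it; x points along the fingers, y is the direction in which the jaws open and shut, and the axes are right-handed (so a half turn about x gives the same grasp; the last joint's range is limited). The gripper opens to 85 mm and grips with 20 to 120 N. Pads are 22 mm wide; open, the fingers measure 114 mm over their backs; the gripper's body (76 mm by 85 mm) begins 54 mm behind the grasp point. The pads swing forward as they close: fully open they stand 13 mm farther back than shut.
Start: joints at [57.737, 21.807, 74.336, -0, 83.858, -12.336], TCP at [0.187, 0.517, 0.222] pointing down, gripper open.
Joint ranges: [-178.18, 178.18], [-50.72, 133.34], [12.68, 142.11], [-81.47, 261.47], [9.98, 163.14], [-165.26, 165.26]. Speed limits (degrees/s): [136.94, 136.94, 180, 180, 180, 180].

INTERFACE

Orientations are given as a 3x3 rotation matrix whose columns are the frame's x, y, z axes.
In Python, from rig import env gives the robot as it stands.
- The arm moves only by the tool carry_out, never from a script. Its argument "motion" is a list that holds one entry, the list of rows, each a list of 7 numbers: the shift along the tool's x, y, z in cm, then the turn, a rotation vector about the tool's x, y, z in rad, then the finger opening in cm, from 0 to 8.54. A call has 1 to 5 rows; each row is the pose to reach, as a shift and turn from the pose commanded when the call began, along the tool's axes at that moment; what a row does not reach only later rows make up. A row lasts 1/12 s, in which the tool goes at most 41.7 mm and 7.16 degrees, less where a joint would pass 70% of its speed; a pose out of reach is approached as far as the arm can. A call with a gripper value outside its range is refused whole. The fingers move at their own pace and stop on an object; "grip_force" is the grip in N (left out, the last holds). Time passes only in rows, so rows that repeat a pose let the fingers close. It gives the time, the measured TCP pose, the force and the opening at its end, in the units of the state.
- env.observe(): the state, without advancing time (a new reading comes with each control period).
- env.get_image(name): name is "scene" or "side" or "wrist"; returns a dict with "image" (420x560x3 uint8, red, green, blue), "fov_y" (degrees; the focal length in pixels is half the picture's height over the tangent of half this angle, whatever the lens; pixels are square), "cx", "cy" (the principal point, pixels), "R" (3x3) and "t" (3): a world point X has camera coordinates R X + t. Camera axes: x right, y down, z forward; pixel columns grow to the right and rows downward; lengths in m; the calibration is good to about 2 mm. A picture is of the moment at which its call begins. There is no depth.
- env.close_job(): hands the job in, once; it reports no verdict.
The state is a dict: "time_s": time; "q": joint angles; "qvel": joint speeds; "joint_efforts": joint torques, N m; "position": TCP position; "tool_rot": TCP orientation; "ft_force": force on the tool from outside, world axes, zero at the start; "wrist_torque": the same for the moment, N m; "grip_width": finger opening in m.
Only numpy, scipy, OpenCV 4.12 (cv2) and the standard library are available. Lean on these libraries where they do the work, as an engineer would, in place of code of your own. Each camera call takes 0.05 s, during which the arm holds its last target. There are 200 camera calls.

## Working session

There is one attempt and no reset: what is moved stays moved. The work goes in short steps, Python scripts to look and compute and a tool call to move; the robot and the scene stay as the last step left them, time stands still between calls to the robot, and variables do not carry over. Pictures are saved under pics/ and viewed, on a budget of 10 in all, crops included, one or two more only if the job needs it, and the job is handed in when it is done.

Besides the shell and the picture viewer there is one more tool, called as name(argument=value, ...), one argument or row to a line, values as JSON. carry_out: Moves the arm, as the interface text tells. Its arguments: {"type":"object","properties":{"motion":{"type":"array","items":{"type":"array","items":{"type":"array","items":{"type":"number"}}}},"grip_force":{"type":"number"}},"required":["motion"]}

```bash
mkdir -p pics; ls; python3 - <<'E'
from rig import env
import cv2,numpy as np
for n in ["scene","side"]:
    d=env.get_image(n); cv2.imwrite(f"pics/{n}0.png",d["image"][:,:,::-1]); np.savez(f"{n}0.npz",**d); print(n,d["fov_y"],d["cx"],d["cy"],d["R"],d["t"])
o=env.observe(); print(o["time_s"],o["position"],o["tool_rot"],o["grip_width"])
E
```

```text
pics
scene 42.36452771413825 279.49715775256186 212.34066084617533 [[ 0.2011189   0.97951696 -0.00988448]
 [ 0.57526109 -0.12627057 -0.80816484]
 [-0.79285929  0.15685107 -0.5888734 ]] [-0.09740768 -0.20399337  1.82784699]
side 49.676962737998565 282.7916983018274 204.6606969213447 [[ 0.77265074 -0.63477804  0.00822606]
 [-0.47614042 -0.58803041 -0.6538429 ]
 [ 0.41988229  0.50127545 -0.75658561]] [-0.4416822   0.3328041   1.18641712]
0.1 [0.18731908 0.51683488 0.22129444] [[-6.67131696e-04  3.40827854e-01  9.40125486e-01]
 [-1.06692119e-03  9.40124917e-01 -3.40828405e-01]
 [-9.99999208e-01 -1.23041724e-03 -2.63550670e-04]] 0.08560892293575423
```

View pics/scene0.png

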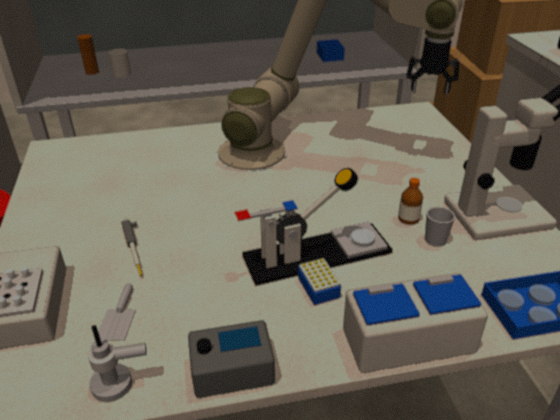

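View pics/side0.png

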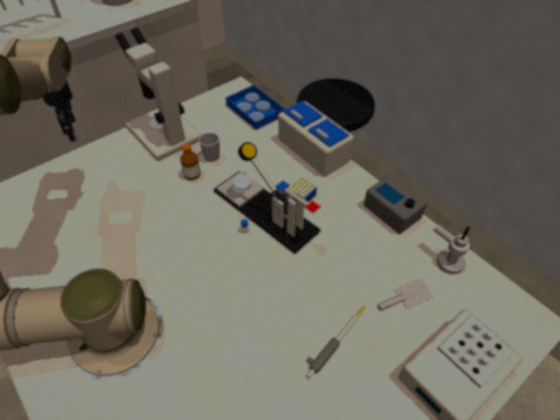

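The scene picture shows the red tab at about (243,214), the blue pad at (290,206) and the yellow lamp top at (346,179). In the side picture they are at (313,207), (283,187) and (248,151). I'll triangulate these from colour masks.

```bash
cat > h.py <<'E'
import numpy as np,cv2
def cam(d):
    f=210/np.tan(np.radians(float(d["fov_y"])/2)); return np.array([[f,0,d["cx"]],[0,f,d["cy"]],[0,0,1]],float)
def P(d): return cam(d)@np.c_[d["R"],d["t"]]
def blob(d,col,near,r=16):
    hsv=cv2.cvtColor(d["image"],cv2.COLOR_RGB2HSV).astype(int); H,S,V=hsv[...,0],hsv[...,1],hsv[...,2]
    m={"red":((H<8)|(H>172))&(S>150)&(V>80),"blue":(H>100)&(H<125)&(S>140)&(V>60),"yellow":(H>15)&(H<32)&(S>150)&(V>90)}[col]
    w=np.zeros(m.shape,np.uint8); cv2.circle(w,near,r,1,-1)
    n,l,s,c=cv2.connectedComponentsWithStats((m&(w>0)).astype(np.uint8)); k=1+np.argmax(s[1:,4]); return c[k],s[k]
def tri(d1,p1,d2,p2):
    X=cv2.triangulatePoints(P(d1),P(d2),np.array(p1,float).reshape(2,1),np.array(p2,float).reshape(2,1)); X=(X[:3]/X[3]).ravel()
    e=[np.linalg.norm((lambda q:q[:2]/q[2])(P(d)@np.r_[X,1])-p) for d,p in((d1,p1),(d2,p2))]
    return X,e
def ray(d,p,z):
    v=d["R"].T@np.linalg.inv(cam(d))@np.r_[p,1]; c=-d["R"].T@d["t"]; return c+v*(z-c[2])/v[2]
E
python3 - <<'E'
from h import *
a=dict(np.load("scene0.npz"));b=dict(np.load("side0.npz"))
pt={}
for n,c,p,q in[("tab","red",(243,214),(313,207)),("pad","blue",(290,206),(283,187)),("lamp","yellow",(346,179),(248,151))]:
    u,s=blob(a,c,p);v,t=blob(b,c,q);X,e=tri(a,u,b,v);pt[n]=X
    print(n,u,s[2:],v,t[2:],X.round(4),np.round(e,2))
t,p,l=pt["tab"],pt["pad"],pt["lamp"]
for n,u in(("pad-tab",p-t),("lamp-pad",l-p)): print(n,np.hypot(*u[:2]),u[2],np.degrees(np.arctan2(u[1],u[0])))
E
```

```text
tab [242.3853211  214.64220183] [ 16  10 109] [312.18947368 206.29473684] [15 11 95] [ 0.5852 -0.1069  0.1736] [0.45 0.53]
pad [289.53012048 205.31325301] [12 10 83] [281.875    185.734375] [11  9 64] [0.5706 0.0071 0.1721] [0.55 0.65]
lamp [343.00581395 176.08139535] [ 15  15 172] [248.67721519 149.88607595] [ 14  15 158] [0.5544 0.1398 0.2251] [0.51 0.59]
pad-tab 0.11487535535067077 -0.0014918848448930433 97.31456485131424
lamp-pad 0.13374738463896196 0.053024684341260175 96.94898994849733
```

Measured distances agree with the given geometry: tab to pad is 115 mm, heights are within 4 mm, and the lamp is at an arm angle of about 0.05. The stand's yaw is about 97°. I'll go up and across first, with the fingers closing.

carry_out(
  motion=[
    [[-4,0,0,-0.12,0,0,0],[-8,0,0,-0.24,0,0,0],[-8,-3,4,-0.36,0,0,0],[-8,-6,8,-0.47,0,0,0],[-8,-9,12,-0.47,0,0,0]],
  ],
  grip_force=20,
)

```text
time_s: 0.52
position: [0.2536, 0.4154, 0.3019]
tool_rot: [[0.0, -0.13, 0.992], [0.0, 0.992, 0.13], [-1.0, 0.0, 0.0]]
ft_force: [0.8, 1.3, 0.5]
grip_width: 0.0253
```

```bash
cat >> h.py <<'E'
PAD=np.array([.5706,.0071]);YAW=np.radians(97.1)
EX=np.array([np.cos(YAW),np.sin(YAW),0])
def W(x,z,y=0): # stand coords (m) -> world
    return np.r_[PAD,0]+EX*x+np.array([-EX[1],EX[0],0])*y+[0,0,z]
def go(T):
    from rig import env
    o=env.observe();R=np.array(o["tool_rot"]);p=np.array(o["position"])
    Rt=np.c_[[0,0,-1],EX,np.cross([0,0,-1],EX)]
    print("t",round(o["time_s"],2),"p",p.round(4),"F",np.round(o["ft_force"],1),"w",round(o["grip_width"],4))
    print("turn",cv2.Rodrigues(R.T@Rt)[0].ravel().round(3),"shift cm",(R.T@(np.array(T)-p)*100).round(2))
E
python3 -c "
from h import *
go(W(-.115,.25))"
```

```text
t 0.52 p [0.2536 0.4154 0.3019] F [0.8 1.3 0.5] w 0.0253
turn [ 0.006  0.    -0.   ] shift cm [  5.18 -56.1   26.07]
```

carry_out(
  motion=[
    [[0,-3.6,1.7,0,0,0,0],[0,-7.2,3.4,0,0,0,0],[0,-10.8,5.1,0,0,0,0],[0,-14.4,6.8,0,0,0,0],[0,-18,8.5,0,0,0,0]],
  ],
)

```text
time_s: 0.93
position: [0.3601, 0.2462, 0.3017]
tool_rot: [[-0.0, -0.122, 0.993], [-0.0, 0.993, 0.122], [-1.0, -0.0, -0.0]]
ft_force: [1.2, 0.4, -0.4]
grip_width: 0.0001
```

carry_out(
  motion=[
    [[0,-3.6,1.7,0,0,0,0],[0,-7.2,3.4,0,0,0,0],[0,-10.8,5.1,0,0,0,0],[0,-14.4,6.8,0,0,0,0],[0,-18,8.5,0,0,0,0]],
  ],
)

```text
time_s: 1.35
position: [0.4666, 0.0778, 0.3017]
tool_rot: [[-0.0, -0.122, 0.993], [0.0, 0.993, 0.122], [-1.0, 0.0, -0.0]]
ft_force: [1.5, 1.1, 0.2]
grip_width: -0.0
```

carry_out(
  motion=[
    [[0,-3.6,1.7,0,0,0,0],[0,-7.2,3.4,0,0,0,0],[0,-10.8,5.1,0,0,0,0],[0,-14.4,6.8,0,0,0,0],[0,-18,8.5,0,0,0,0]],
  ],
)

```text
time_s: 1.77
position: [0.5729, -0.0904, 0.3015]
tool_rot: [[-0.001, -0.122, 0.993], [0.0, 0.993, 0.122], [-1.0, 0.0, -0.001]]
ft_force: [-0.1, 0.7, 0.6]
grip_width: -0.0003
```

```bash
python3 -c "
from h import *
go(W(-.115,.21))"
```

```text
t 1.77 p [ 0.5729 -0.0904  0.3015] F [-0.1  0.7  0.6] w -0.0003
turn [-0.002 -0.001 -0.   ] shift cm [ 9.15 -1.79  0.98]
```

carry_out(
  motion=[
    [[2,-1.8,1,0,0,0,0],[5,-1.8,1,0,0,0,0],[8,-1.8,1,0,0,0,0],[9.6,-1.8,1,0,0,0,0],[9.6,-1.8,1,0,0,0,0]],
  ],
)

```text
time_s: 2.18
position: [0.5829, -0.1048, 0.2016]
tool_rot: [[-0.008, -0.122, 0.993], [0.003, 0.993, 0.122], [-1.0, 0.004, -0.007]]
ft_force: [0.1, 0.7, 0.1]
grip_width: -0.0002
```

```bash
cat >> h.py <<'E'
def look(name,c1,c2):
    from rig import env
    out=[]
    for n,(u,v) in(("scene",c1),("side",c2)):
        d=env.get_image(n);np.savez(f"{name}_{n}.npz",**d)
        out.append(cv2.resize(d["image"][v-50:v+50,u-50:u+50,::-1],(390,390),interpolation=cv2.INTER_CUBIC))
    cv2.imwrite(f"pics/{name}.png",np.hstack(out))
E
python3 -c "
from h import *
look('a',(280,210),(290,190));go(W(-.115,.188))"
```

```text
t 2.28 p [ 0.5846 -0.1052  0.2061] F [-0.3  0.1  0.4] w -0.0001
turn [-0.002 -0.    -0.   ] shift cm [ 1.81 -0.18  0.  ]
```

View pics/a.png

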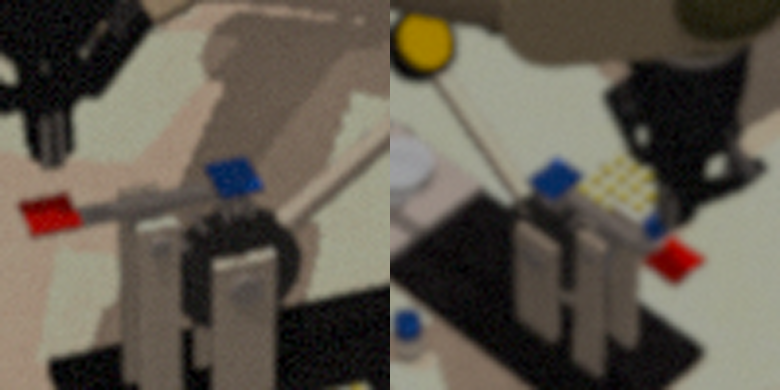

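The closed fingertips show at about crop (48,165) in the scene half and (678,215) in the side half, above the red tab. I'll check the tip by triangulating it.

```bash
python3 -c "
from h import *
a=dict(np.load('a_scene.npz'));b=dict(np.load('a_side.npz'))
print(tri(a,(242.3,202.3),b,(313.8,195.)))
for X in ([.5846,-.1052,.195],[.585,-.107,.174]):
  for d in(a,b):
    q=P(d)@np.r_[X,1]; print(q[:2]/q[2])
"
```

```text
(array([ 0.5911313 , -0.10506099,  0.21271362]), [np.float64(0.018121156900989036), np.float64(0.021591816782840455)])
[242.22469964 207.06479031]
[311.6685246 200.5401228]
[241.93485177 214.70225872]
[311.78291727 205.90247506]
```

carry_out(
  motion=[
    [[0.5,-0.2,0,0,0,0,0],[1,-0.2,0,0,0,0,0],[1.3,-0.2,0,0,0,0,0],[1.6,-0.2,0,0,0,0,0],[1.8,-0.2,0,0,0,0,0]],
  ],
)

```text
time_s: 2.7
position: [0.5847, -0.1071, 0.1877]
tool_rot: [[0.0, -0.122, 0.993], [0.0, 0.993, 0.122], [-1.0, 0.0, 0.0]]
ft_force: [0.5, 0.1, 0.1]
grip_width: -0.0003
```

carry_out(
  motion=[
    [[0.2,0,0,0,0,0,0],[0.4,-0.1,0,0,0,0,0],[0.6,-0.1,0,0,0,0,0],[0.8,-0.2,0,0,0,0,0],[1,-0.2,0,0,0,0,0]],
  ],
)

```text
time_s: 3.12
position: [0.585, -0.1094, 0.1777]
tool_rot: [[0.0, -0.122, 0.993], [-0.0, 0.993, 0.122], [-1.0, -0.0, 0.0]]
ft_force: [0.4, 0.1, 0.1]
grip_width: -0.0002
```

carry_out(
  motion=[
    [[0.2,0,0,0,0,0,0],[0.4,0,0,0,0,0,0],[0.6,0,0,0,0,0,0],[0.6,0,0,0,0,0,0]],
  ],
)

```text
time_s: 3.45
position: [0.5848, -0.1091, 0.1714]
tool_rot: [[-0.001, -0.122, 0.993], [0.0, 0.993, 0.122], [-1.0, 0.0, -0.001]]
ft_force: [-0.4, -0.9, -0.0]
grip_width: -0.0
```

```bash
python3 -c "
from h import *
look('b',(280,210),(290,190));go(W(-.115,.188))"
```

```text
t 3.55 p [ 0.585  -0.1092  0.1718] F [ 0.8  0.6 -0.4] w -0.0003
turn [-0.002 -0.    -0.   ] shift cm [-1.62  0.22  0.01]
```

View pics/b.png

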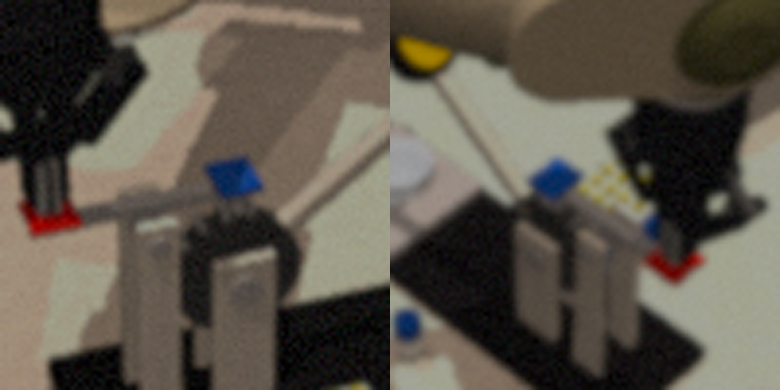

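The tip now sits just above the middle of the red tab, at crop (45,212) in scene and (675,260) in side. I'll keep descending slowly, guided by force.

carry_out(
  motion=[
    [[0.2,0,0.1,0,0,0,0],[0.4,0,0.2,0,0,0,0],[0.6,0,0.3,0,0,0,0],[0.8,0,0.3,0,0,0,0]],
  ],
)

```text
time_s: 3.88
position: [0.5882, -0.1094, 0.1641]
tool_rot: [[0.001, -0.122, 0.993], [-0.001, 0.993, 0.122], [-1.0, -0.001, 0.001]]
ft_force: [-0.5, -5.0, 4.6]
grip_width: -0.0001
```

carry_out(
  motion=[
    [[0.2,0,0,0,0,0,0],[0.4,-0.1,0,0,0,0,0],[0.6,-0.1,0,0,0,0,0]],
  ],
)

```text
time_s: 4.13
position: [0.5884, -0.1103, 0.158]
tool_rot: [[0.001, -0.122, 0.993], [-0.001, 0.993, 0.122], [-1.0, -0.001, 0.001]]
ft_force: [0.5, -4.9, 3.9]
grip_width: 0.0
```

carry_out(
  motion=[
    [[0.2,-0.1,0,0,0,0,0],[0.4,-0.2,0,0,0,0,0],[0.5,-0.2,0,0,0,0,0]],
  ],
)

```text
time_s: 4.38
position: [0.5884, -0.1116, 0.1524]
tool_rot: [[0.0, -0.122, 0.993], [0.001, 0.993, 0.122], [-1.0, 0.001, 0.0]]
ft_force: [1.9, -1.7, 3.2]
grip_width: 0.0
```

carry_out(
  motion=[
    [[0.1,0,0,0,0,0,0],[0.2,-0.1,0,0,0,0,0],[0.3,-0.1,0,0,0,0,0]],
  ],
)

```text
time_s: 4.63
position: [0.5883, -0.1125, 0.1496]
tool_rot: [[-0.0, -0.122, 0.993], [0.001, 0.993, 0.122], [-1.0, 0.001, -0.0]]
ft_force: [1.3, -0.4, 2.6]
grip_width: -0.0005
```

carry_out(
  motion=[
    [[0.1,0,0,0,0,0,0],[0.2,0,0,0,0,0,0]],
  ],
)

```text
time_s: 4.8
position: [0.5886, -0.1126, 0.1484]
tool_rot: [[0.001, -0.122, 0.993], [0.0, 0.993, 0.122], [-1.0, -0.0, 0.001]]
ft_force: [-0.9, 0.9, 12.8]
grip_width: 0.0001
```

carry_out(
  motion=[
    [[0.1,0,0,0,0,0,0],[0.1,0,0,0,0,0,0]],
  ],
)

```text
time_s: 4.97
position: [0.5886, -0.1126, 0.1483]
tool_rot: [[0.002, -0.122, 0.993], [-0.0, 0.993, 0.122], [-1.0, -0.001, 0.002]]
ft_force: [-2.2, 0.8, 11.5]
grip_width: -0.0003
```

```bash
python3 -c "
from h import *
look('c',(280,210),(290,190));go(W(-.12,.148))"
```

```text
t 5.07 p [ 0.5886 -0.1126  0.1483] F [-1.9  1.1 12.8] w -0.0003
turn [-0.001  0.002  0.001] shift cm [ 0.03  0.1  -0.31]
```

View pics/c.png

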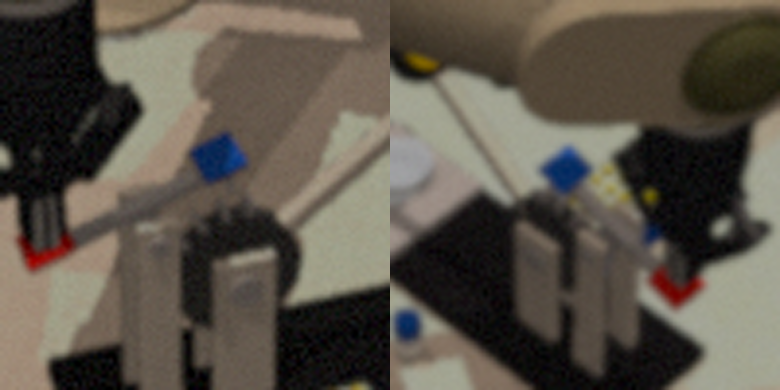

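Force rose from 3 to 12.8 N with no further travel, so the tab is at its hard stop, about 20 mm down. The picture agrees: the red tab is low and the blue pad is lifted clear. Next I'll lift off straight up and go to the lamp.

carry_out(
  motion=[
    [[-2,0,0,0,0,0,0],[-6,0,0,0,0,0,0],[-10,0,0,0,0,0,0],[-13,0,0,0,0,0,0],[-13,4,0,0,0,0,0]],
  ],
)

```text
time_s: 5.48
position: [0.5854, -0.0777, 0.2822]
tool_rot: [[0.009, -0.116, 0.993], [-0.005, 0.993, 0.116], [-1.0, -0.006, 0.008]]
ft_force: [1.7, 0.8, 0.0]
grip_width: 0.0
```

carry_out(
  motion=[
    [[0,4,0,0,0,0,0],[0,8,0,0,0,0,0],[0,12,0,0,0,0,0],[0,16,0,0,0,0,0],[0,19,-0.2,0,0,0,0]],
  ],
)

```text
time_s: 5.9
position: [0.5572, 0.1182, 0.2763]
tool_rot: [[-0.002, -0.123, 0.992], [0.001, 0.992, 0.123], [-1.0, 0.001, -0.002]]
ft_force: [0.7, -0.1, 0.3]
grip_width: 0.0004
```

```bash
python3 -c "
from h import *
look('d',(300,190),(275,170));go(W(.125,.223))
a=dict(np.load('d_scene.npz'));b=dict(np.load('d_side.npz'))
for c,p,q in(('red',(243,221),(312,213)),('blue',(286,200),(284,183))):
  u,_=blob(a,c,p);v,_=blob(b,c,q);print(c,tri(a,u,b,v))
"
```

```text
t 6.0 p [0.5568 0.1194 0.2765] F [ 0.3 -0.6 -0.6] w -0.0001
turn [ 0.004 -0.002 -0.001] shift cm [ 5.35  1.18 -0.01]
red (array([ 0.5856155 , -0.11066119,  0.15343072]), [np.float64(0.5742792858730194), np.float64(0.6834352457300863)])
blue (array([ 0.57183739, -0.00278943,  0.1886155 ]), [np.float64(0.5833144967499357), np.float64(0.6859808406402839)])
```

View pics/d.png

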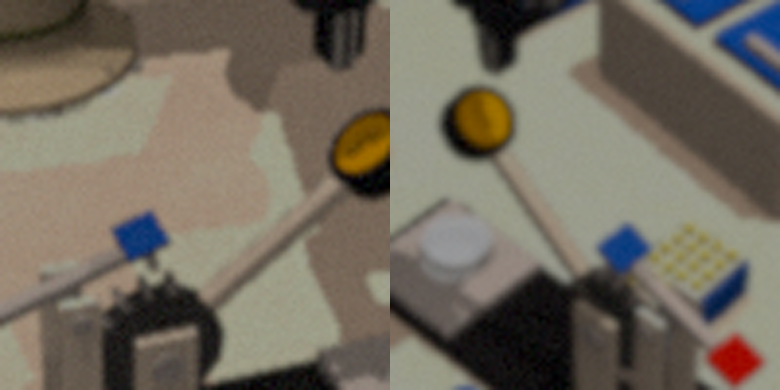

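The pawl stayed fully lifted: red is down 20 mm, blue is up 16.5 mm, and the nose is clear of the teeth in the scene half at (150,265). The fingertips hang over the lamp. Now I'll go down onto it.

carry_out(
  motion=[
    [[2,1.0,0,0,0,0,0],[4,1.2,0,0,0,0,0],[4.6,1.2,0,0,0,0,0],[5,1.2,0,0,0,0,0]],
  ],
)

```text
time_s: 6.33
position: [0.5565, 0.1266, 0.2256]
tool_rot: [[-0.003, -0.122, 0.993], [-0.0, 0.993, 0.122], [-1.0, 0.0, -0.003]]
ft_force: [0.1, 0.6, -0.2]
grip_width: -0.0
```

carry_out(
  motion=[
    [[0.3,0,0,0,0,0,0],[0.6,0.1,0,0,0,0,0],[0.9,0.3,0,0,0,0,0],[1.2,0.5,0,0,0,0,0]],
  ],
)

```text
time_s: 6.67
position: [0.5566, 0.132, 0.2152]
tool_rot: [[0.001, -0.121, 0.993], [0.0, 0.993, 0.121], [-1.0, -0.0, 0.001]]
ft_force: [0.3, 0.4, 0.0]
grip_width: 0.0001
```

carry_out(
  motion=[
    [[0.3,0,0,0,0,0,0],[0.6,0,0,0,0,0,0],[0.9,0.2,0,0,0,0,0],[1.2,0.4,0,0,0,0,0]],
  ],
)

```text
time_s: 7.0
position: [0.5561, 0.1363, 0.2031]
tool_rot: [[0.001, -0.122, 0.993], [0.0, 0.993, 0.122], [-1.0, 0.0, 0.001]]
ft_force: [-0.8, -0.1, 4.2]
grip_width: -0.0002
```

```bash
python3 -c "
from h import *
look('e',(330,185),(260,160));go(W(.13,.2))
"
```

```text
t 7.1 p [0.5558 0.1364 0.2025] F [ 0.1 -0.9  1.1] w -0.0
turn [-0.001 -0.    -0.   ] shift cm [ 0.25 -0.01 -0.13]
```

View pics/e.png

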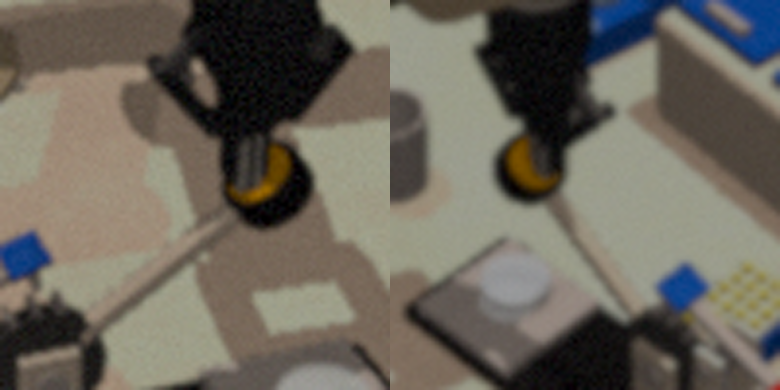

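The fingertips rest on the inner half of the yellow top, at scene crop (250,185), and the blue pad is still high. I'll follow the arc down.

carry_out(
  motion=[
    [[0.4,0.4,0,0,0,0,0],[0.8,0.8,0,0,0,0,0],[1.2,1.2,0,0,0,0,0],[1.6,1.5,0,0,0,0,0],[2,1.8,0,0,0,0,0]],
  ],
)

```text
time_s: 7.52
position: [0.5535, 0.1542, 0.1822]
tool_rot: [[-0.001, -0.122, 0.993], [-0.0, 0.993, 0.122], [-1.0, -0.0, -0.001]]
ft_force: [-0.0, -3.7, 1.6]
grip_width: -0.0
```

carry_out(
  motion=[
    [[0.4,0.3,0,0,0,0,0],[0.8,0.6,0,0,0,0,0],[1.2,0.8,0,0,0,0,0],[1.6,1.0,0,0,0,0,0],[2,1.2,0,0,0,0,0]],
  ],
)

```text
time_s: 7.93
position: [0.5521, 0.1661, 0.1625]
tool_rot: [[-0.0, -0.122, 0.993], [0.0, 0.993, 0.122], [-1.0, 0.0, -0.0]]
ft_force: [-0.1, -3.6, 1.7]
grip_width: 0.0001
```

carry_out(
  motion=[
    [[0.4,0.2,0,0,0,0,0],[0.8,0.4,0,0,0,0,0],[1.2,0.6,0,0,0,0,0],[1.6,0.7,0,0,0,0,0],[2,0.8,0,0,0,0,0]],
  ],
)

```text
time_s: 8.35
position: [0.5512, 0.1743, 0.1425]
tool_rot: [[0.0, -0.122, 0.993], [0.001, 0.993, 0.122], [-1.0, 0.001, 0.0]]
ft_force: [-0.3, -1.4, 2.3]
grip_width: -0.0002
```

carry_out(
  motion=[
    [[0.4,0.1,0,0,0,0,0],[0.8,0.2,0,0,0,0,0],[1.2,0.3,0,0,0,0,0],[1.6,0.4,0,0,0,0,0]],
  ],
)

```text
time_s: 8.68
position: [0.5507, 0.1779, 0.1265]
tool_rot: [[0.0, -0.122, 0.993], [-0.0, 0.993, 0.122], [-1.0, -0.0, 0.0]]
ft_force: [0.3, -1.6, 3.0]
grip_width: -0.0002
```

carry_out(
  motion=[
    [[0.3,0,0,0,0,0,0],[0.6,0.1,0,0,0,0,0],[0.9,0.1,0,0,0,0,0]],
  ],
)

```text
time_s: 8.93
position: [0.5506, 0.179, 0.1176]
tool_rot: [[0.0, -0.122, 0.993], [0.0, 0.993, 0.122], [-1.0, 0.0, 0.0]]
ft_force: [-0.1, 2.2, 3.4]
grip_width: -0.0
```

carry_out(
  motion=[
    [[0.2,0,0,0,0,0,0],[0.4,0,0,0,0,0,0]],
  ],
)

```text
time_s: 9.1
position: [0.5505, 0.1792, 0.1137]
tool_rot: [[-0.0, -0.122, 0.993], [0.001, 0.993, 0.122], [-1.0, 0.001, 0.0]]
ft_force: [-0.1, 2.7, 2.8]
grip_width: -0.0002
```

carry_out(
  motion=[
    [[0.1,0,0,0,0,0,0],[0.2,0,0,0,0,0,0],[0.3,0,0,0,0,0,0]],
  ],
)

```text
time_s: 9.35
position: [0.5506, 0.1789, 0.1108]
tool_rot: [[0.0, -0.122, 0.993], [0.0, 0.993, 0.122], [-1.0, 0.0, 0.0]]
ft_force: [-0.3, 3.3, 3.2]
grip_width: 0.0002
```

carry_out(
  motion=[
    [[0.1,0,0,0,0,0,0],[0.2,0,0,0,0,0,0]],
  ],
)

```text
time_s: 9.52
position: [0.5506, 0.1789, 0.1088]
tool_rot: [[-0.0, -0.122, 0.993], [0.0, 0.993, 0.122], [-1.0, 0.0, -0.0]]
ft_force: [-0.8, 3.4, 2.9]
grip_width: -0.0001
```

carry_out(
  motion=[
    [[0.1,0,0,0,0,0,0],[0.2,0,0,0,0,0,0]],
  ],
)

```text
time_s: 9.68
position: [0.5507, 0.1788, 0.1073]
tool_rot: [[0.0, -0.122, 0.993], [0.0, 0.993, 0.122], [-1.0, 0.0, 0.0]]
ft_force: [-4.7, 2.7, 16.0]
grip_width: -0.0001
```

carry_out(
  motion=[
    [[0.1,0,0,0,0,0,0],[0.2,0,0,0,0,0,0]],
  ],
)

```text
time_s: 9.85
position: [0.5508, 0.1789, 0.107]
tool_rot: [[0.002, -0.122, 0.993], [0.0, 0.993, 0.122], [-1.0, -0.0, 0.002]]
ft_force: [-8.6, 1.1, 27.5]
grip_width: 0.0003
```

Hard stop reached at TCP z = 0.107, with force jumping from 3 to 27 N and no travel. I'll lift off and go over the blue pad.

carry_out(
  motion=[
    [[-2,0,0,0,0,0,0],[-6,0,0,0,0,0,0],[-10,0,0,0,0,0,0],[-13,0,0,0,0,0,0],[-13,-3,0,0,0,0,0]],
  ],
)

```text
time_s: 10.27
position: [0.5556, 0.1516, 0.2411]
tool_rot: [[0.011, -0.126, 0.992], [0.001, 0.992, 0.126], [-1.0, -0.0, 0.011]]
ft_force: [0.4, 0.5, -0.1]
grip_width: -0.0001
```

carry_out(
  motion=[
    [[0,-3,0,0,0,0,0],[0,-7,0,0,0,0,0],[0,-11,0,0,0,0,0],[0,-14.5,0,0,0,0,0],[0,-14.5,0,0,0,0,0]],
  ],
)

```text
time_s: 10.68
position: [0.5723, -0.001, 0.2339]
tool_rot: [[-0.002, -0.116, 0.993], [-0.002, 0.993, 0.116], [-1.0, -0.002, -0.002]]
ft_force: [-0.2, 0.2, -0.9]
grip_width: 0.0002
```

```bash
python3 -c "
from h import *
look('f',(305,205),(270,175));go(W(-.006,.193))
a=dict(np.load('f_scene.npz'));b=dict(np.load('f_side.npz'))
for c,p,q in(('red',(243,221),(312,213)),('blue',(286,200),(284,183)),('yellow',(360,210),(238,175))):
  u,_=blob(a,c,p);v,_=blob(b,c,q);print(c,u,v,tri(a,u,b,v))
"
```

```text
t 10.78 p [0.5717 0.0036 0.2341] F [0.3 0.7 0.2] w -0.0001
turn [-0.004 -0.002  0.   ] shift cm [ 4.11 -0.24 -0.06]
red [241.26666667 221.94166667] [312.90217391 211.86956522] (array([ 0.585646  , -0.11076153,  0.15337162]), [np.float64(0.5380590108909474), np.float64(0.6403454479817208)])
blue [285.60759494 200.48101266] [284.67692308 183.30769231] (array([ 0.57268156, -0.00274398,  0.18884779]), [np.float64(0.5545457530847797), np.float64(0.6516320434188329)])
yellow [357.34782609 209.94927536] [240.3271028  169.17757009] (array([0.54872861, 0.18539297, 0.11537076]), [np.float64(0.5928915157209016), np.float64(0.6735565085559619)])
```

View pics/f.png

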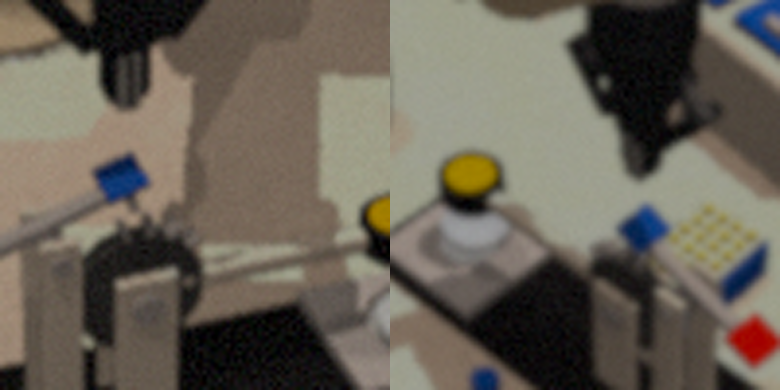

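The arm is level, with the yellow top at z = 0.115, x = 0.18 in the stand frame. The pawl is still up and the tip is over the blue pad. Now I'll press the pad.

carry_out(
  motion=[
    [[1.5,-0.3,0,0,0,0,0],[3,-0.3,0,0,0,0,0],[4,-0.3,0,0,0,0,0],[4.4,-0.3,0,0,0,0,0],[4.8,-0.3,0,0,0,0,0]],
  ],
)

```text
time_s: 11.2
position: [0.5722, 0.0029, 0.1866]
tool_rot: [[-0.0, -0.123, 0.992], [0.0, 0.992, 0.123], [-1.0, 0.0, -0.0]]
ft_force: [-0.7, 1.4, 3.4]
grip_width: -0.0002
```

carry_out(
  motion=[
    [[0.3,0,0,0,0,0,0],[0.6,0.2,0,0,0,0,0],[0.9,0.4,0,0,0,0,0]],
  ],
)

```text
time_s: 11.45
position: [0.5721, 0.0064, 0.1784]
tool_rot: [[0.002, -0.122, 0.993], [-0.0, 0.993, 0.122], [-1.0, -0.0, 0.001]]
ft_force: [-0.2, 0.8, 2.8]
grip_width: -0.0
```

carry_out(
  motion=[
    [[0.2,0.1,0,0,0,0,0],[0.4,0.2,0,0,0,0,0]],
  ],
)

```text
time_s: 11.62
position: [0.5718, 0.0085, 0.174]
tool_rot: [[0.001, -0.122, 0.993], [0.0, 0.993, 0.122], [-1.0, 0.0, 0.001]]
ft_force: [0.7, 2.6, 3.3]
grip_width: -0.0002
```

carry_out(
  motion=[
    [[0.1,0,0,0,0,0,0],[0.2,0.1,0,0,0,0,0],[0.3,0.1,0,0,0,0,0]],
  ],
)

```text
time_s: 11.87
position: [0.5715, 0.0091, 0.1708]
tool_rot: [[0.0, -0.122, 0.993], [-0.0, 0.993, 0.122], [-1.0, -0.0, 0.0]]
ft_force: [0.4, 3.0, 3.4]
grip_width: 0.0001
```

carry_out(
  motion=[
    [[0.1,0,0,0,0,0,0],[0.2,0,0,0,0,0,0]],
  ],
)

```text
time_s: 12.03
position: [0.5714, 0.0092, 0.1688]
tool_rot: [[0.0, -0.122, 0.993], [0.0, 0.993, 0.122], [-1.0, 0.0, 0.0]]
ft_force: [-0.6, 2.8, 4.4]
grip_width: 0.0
```

carry_out(
  motion=[
    [[0.1,0,0,0,0,0,0],[0.2,0,0,0,0,0,0]],
  ],
)

```text
time_s: 12.2
position: [0.5715, 0.0093, 0.1672]
tool_rot: [[0.001, -0.122, 0.993], [0.0, 0.993, 0.122], [-1.0, 0.0, 0.001]]
ft_force: [-3.1, 4.6, 13.0]
grip_width: -0.0001
```

carry_out(
  motion=[
    [[0.1,0,0,0,0,0,0],[0.1,0,0,0,0,0,0]],
  ],
)

```text
time_s: 12.37
position: [0.5715, 0.0093, 0.1671]
tool_rot: [[0.001, -0.122, 0.993], [0.0, 0.993, 0.122], [-1.0, -0.0, 0.001]]
ft_force: [-3.1, 3.6, 12.1]
grip_width: 0.0001
```

The pad is at its stop (12 to 13 N, no further travel). I'll lift off and check.

carry_out(
  motion=[
    [[-2,0,0,0,0,0,0],[-6,0,0,0,0,0,0],[-10,0,0,0,0,0,0],[-13,0,0,0,0,0,0],[-13,0,0,0,0,0,0]],
  ],
)

```text
time_s: 12.78
position: [0.5729, 0.0083, 0.3019]
tool_rot: [[0.01, -0.121, 0.993], [-0.003, 0.993, 0.122], [-1.0, -0.004, 0.01]]
ft_force: [0.4, -0.2, -0.0]
grip_width: -0.0001
```

```bash
python3 -c "
from h import *
look('g',(305,205),(270,175));go(W(0,.177))
a=dict(np.load('g_scene.npz'));b=dict(np.load('g_side.npz'))
for c,p,q in(('red',(242,215),(312,207)),('blue',(289,205),(282,186)),('yellow',(358,210),(240,169))):
  u,_=blob(a,c,p);v,_=blob(b,c,q);print(c,u,v,tri(a,u,b,v)[0].round(4))
"
```

```text
t 12.88 p [0.5715 0.0087 0.296 ] F [-0.9 -0.4 -1.1] w 0.0003
turn [-0.002  0.001  0.001] shift cm [11.9  -0.13 -0.12]
red [242.50877193 214.57017544] [312.02150538 206.30107527] [ 0.5849 -0.1065  0.1735]
blue [289.56410256 205.29487179] [281.87096774 185.74193548] [0.5706 0.0071 0.1721]
yellow [357.17730496 209.85815603] [240.3271028  169.17757009] [0.5486 0.185  0.1156]
```

View pics/g.png

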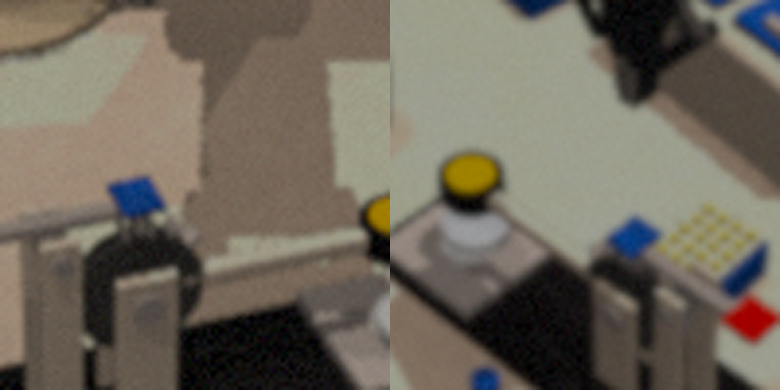

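The red and blue points are back within 0.5 mm of their starting locked positions. The lamp is level, and the dish, box and vial look unmoved. I'll hand in.

```bash
python3 -c "
from rig import env
print(env.close_job())"
```

```text
the job is handed in; nothing more can be done
None
```

The job is done and handed in at about 13 s of the 48 s allowed. With the closed fingertips I did the three steps in the order asked:

1. **Red tab:** pressed down to its hard stop, about 20 mm, where the force rose from 3 to 13 N with no further travel. The pawl stayed free after I lifted off.
2. **Lamp head:** pushed down along its arc with about 2–5 N until the arm lay on its level stop. The force briefly reached about 29 N there, because I took one more small step after contact.
3. **Blue pad:** pressed to its stop at about 13 N, then I lifted clear.

**Last checks:**
- The tab and pad are within 0.5 mm of where they measured when locked at the start.
- The lamp top measures 115.6 mm high, against 118 mm expected. My heights for the tab and pad also read 3–5 mm low, so I take this as measuring bias.
- By eye, the dish, vial and tip box had not moved in the last picture. I did not measure them, and the other loose things were outside that crop, though the arm never went near them at bench height.

**What disagreed:** contact came with the TCP about 10 mm lower than the stated fingertip length would give on the level surfaces. It was about 20–25 mm lower than I had reckoned on the tilted lamp head. I went by force instead of those numbers.

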